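# Fit and tug-test the locking pin of a sheeter scraper cassette

## Task

Take the bar-headed locking pin out of the wooden rack, put it into the pin housing of the scraper cassette and press it down until it snaps and its flange sits fully home, never pressing harder than 30 N. Then tug the pin straight up with about 12 N for a good second to prove that it is held (never more than 20 N), and let go, leaving it seated upright in the housing. Leave the round-headed pin in its rack and the other things on the bench where they are.

Things in the scene. Friction and masses are not known exactly. Their poses are not given: they have to be found in the camera images.
- lock_pin: The locking pin, steel with a black flat bar head, 112 mm long, about 90 to 145 g; starts upright in one of the two rack holes. Origin: centre of its foot, z up along the pin. From the foot up: cone from 6 to 16.4 mm diameter over 12 mm, bulb to z = 17, neck 8 mm to z = 33, shank 16 mm to z = 60, round flange 28 mm to z = 66, bar head to z = 112.
- pin_seat (a point): Point on the locking pin: centre of its flange's underside, 60 mm above its foot; same axes as the pin. The bar head above the flange is 12 mm thick along x, 30 mm wide along y, 46 mm tall: grip it across its thickness.
- socket (a point): Centre of the mouth of the pin housing's bore, on the housing's flat top, 90 mm above the bench, z up along the bore. The housing is an aluminium block, 56 x 56 mm seen from above, at the front (-x side) of the cassette. Bore 18 mm in diameter with a 3 mm chamfer, 28 mm long.
- housing (a joint): Vertical travel (m) of the pin housing on its stiff rubber cushions: 0 at rest, positive when pulled up, negative when pressed down; it moves 1 mm per 12 N.
- cassette: Scraper cassette, bolted to the bench: aluminium base plate 165 x 200 mm, 12 mm thick, with a steel roller 44 mm in diameter along its y at x = +84 mm between two white cheeks (top 78 mm above the bench). Origin: on the bench, on the axis of the pin housing.
- rack: Wooden pin rack, fixed, 66 x 140 mm and 66 mm high, origin under its centre; two through holes, 19 mm diameter, at y = -35 and +35 mm. The pins hang in them by their flanges, feet 6 mm above the bench.
- plain_pin: Plain pin without a neck, steel with a round black head 24 mm in diameter, 92 mm long, in the other rack hole; not to be used. Origin: centre of its foot.
- cutter: Steel ring dough cutter, 70 mm diameter, 35 mm high; bystander. Origin: centre of its underside.
- bench_scraper: Bench scraper lying flat, about 95 x 140 mm, 18 mm high, wooden grip; bystander.
- wrench: Wrench lying on the bench; bystander.
- brush: Pastry brush lying on the bench; bystander.
- bowl: Steel bowl, 150 mm diameter, 60 mm high; bystander.
- jar: Glass jar with white cap, 72 mm diameter, 100 mm high; bystander.
- catches (a point): Point on the bore's axis, 36 mm below the mouth, near two sprung brass catches 10 mm apart. The pin's cone must be forced past them (5 to 15 N) over the last 20 to 27 mm; they snap shut behind the bulb 1 to 7 mm before the flange meets the housing top. Then the pin cannot come out: pulled up, it lifts freely by its play, 1 to 7 mm (different each time), and is held.

How it is judged:
On the way, in this order (a step that is already met when the one before it is completed fails the run):
1. the locking pin is pressed fully home: its flange down on the housing top (within 1.5 mm), on the bore's axis (z of pin_seat in the frame of socket below 0.0015 m and horizontal distance between pin_seat and socket below 0.004 m), for 0.1 s.
2. the pin is tugged up against its catches with 8 to 20 N for at least half a second and stays held (value of joint housing above 0.00067 m and z of pin_seat in the frame of socket between 0.0008 and 0.0095 m and horizontal distance between pin_seat and socket below 0.004 m), for 0.5 s.
At the end, for the whole second after the job is handed in: The locking pin is held in the housing: flange within 8.5 mm of the housing top (it may rest anywhere in its play), within 4 mm of the bore's axis, upright within 0.08 rad, at rest and released; the plain pin is still in the rack (z of pin_seat in the frame of socket below 0.0085 m and horizontal distance between pin_seat and socket below 0.004 m and angle between lock_pin's own z axis and vertical below 0.08 rad and linear speed of lock_pin below 0.02 m/s and horizontal distance between plain_pin and rack below 0.045 m); the robot touches nothing.
It fails at once if the housing is pulled up with more than about 21 N (1.75 mm) (value of joint housing above 0.00175 m).
It fails at once if the housing is pressed down with more than about 31 N (2.6 mm) (value of joint housing below -0.0026 m).
It fails at once if the plain pin is moved more than 20 mm (distance of plain_pin from where it was at the start of the episode above 0.02 m).
It fails at once if another thing on the bench is moved more than 30 mm (distance of any of cutter, bench_scraper, wrench, brush, bowl, jar from where it was at the start of the episode above 0.03 m).
It also fails if it takes over 72 s, if anything falls off the work surface, if the arm or the gripper's body presses on something with over 40 N, if the wrist force passes 120 N, or if a joint passes its speed limit or range.

## Robot

A 6-joint arm with a two-finger parallel gripper is mounted at the origin on the work surface. World frame = base frame: x ahead of the robot, y to its left, z up, the work surface at z = 0. Lengths are in m, angles in rad, forces in N, time in s.
With the tool pointing down it reaches from about 0.275 to 0.725 m from the base axis. Payload 15.9 kg.
Tool frame: the origin (TCP) lies between the finger pads; the fingertips stand 14 mm ahead of it and the grasp point (between the pads) lies 5 mm behind it; x points along the fingers, y is the direction in which the jaws open and shut, and the axes are right-handed (so a half turn about x gives the same grasp; the last joint's range is limited). The gripper opens to 85 mm and grips with 20 to 120 N. Pads are 22 mm wide; open, the fingers measure 114 mm over their backs; the gripper's body (76 mm by 85 mm) begins 54 mm behind the grasp point. The pads swing forward as they close: fully open they stand 13 mm farther back than shut.
Start: joints at [-1.229, 0.213, -0.034, 1.323, 0, 1.571], TCP at [0.168, -0.471, 0.245] pointing down, gripper open.
Joint ranges: [-2.98, 2.98], [-0.74, 1.72], [-1.14, 1.35], [-2.1, 2.04], [-1.57, 1.44], [-3.14, 3.14]. Speed limits (rad/s): [1.89, 1.89, 2.39, 2.57, 3.14, 3.14].

## Interface

Orientations are given as [roll, pitch, yaw] about the fixed x, y, z axes, in that order (R = Rz(yaw) Ry(pitch) Rx(roll)).
In Python, from rig import * gives the robot as it stands.
- The arm moves only by the tool carry_out, never from a script. Its argument "moves" is a list that holds one entry, the list of rows, each a list of 7 numbers: the opening, from 0 (shut) to 1 (fully open), then the shift along the tool's x, y, z in mm, then the turn, a rotation vector about the tool's x, y, z in rad. In form: [[[gripper, dx, dy, dz, wx, wy, wz], ...]]. A call has 1 to 20 rows; each row shifts and turns the pose as measured when the row begins, along the tool's axes as they then stand; what a row does not reach is not made up. A row lasts 1/10 s, in which the tool goes at most 50 mm and 8.59 degrees, less where a joint would pass 70% of its speed; a pose out of reach is approached as far as the arm can. A call with a gripper value outside its range is refused whole. The fingers move at their own pace and stop on an object; "newtons" is the grip in N (left out, the last holds). Time passes only in rows, so rows that do not move let the fingers close. It gives the time, the measured TCP pose, the force and the opening at its end, in the units of the state.
- get_state(): the state, without advancing time (a new reading comes with each control period).
- grab_frame(name): name is "side" or "top" or "wrist"; returns the picture (400x640x3 uint8, red, green, blue); there is no depth.
- camera_params(name): a dict with "camera_matrix" (3x3 intrinsics, pixels), "eye" and "orientation" of the camera in the world. Camera axes: x right, y up, looking along -z (the intrinsics and any distortion apply to the point x, -y, -z); pixel columns grow to the right and rows downward; lengths in m; the calibration is good to about 2 mm. The wrist camera is an equidistant fisheye: a pixel r from the principal point sees the ray r / f radians off the axis. A picture is of the moment at which its call begins: read the wrist's pose just before it. camera_params takes no time and is no camera call; for the wrist camera it gives the pose at the moment of the call.
- hand_in(): hands the job in, once; it reports no verdict.
The state is a dict: "time_s": time; "joints": joint angles; "qvel": joint speeds; "effort": joint torques, N m; "tool_pos": TCP position; "tool_rot": TCP orientation; "wrist_force": force on the tool from outside, world axes, zero at the start; "wrist_torque": the same for the moment, N m; "opening": finger opening in m.
Only numpy, scipy, OpenCV 4.12 (cv2) and the standard library are available. Lean on these libraries where they do the work, as an engineer would, in place of code of your own. Each camera call takes 0.05 s, during which the arm holds its last target.

## Working session

There is one attempt and no reset: what is moved stays moved. The work goes in short steps, Python scripts to look and compute and a tool call to move; the robot and the scene stay as the last step left them, time stands still between calls to the robot, and variables do not carry over. Pictures are saved under pics/ and viewed, and the job is handed in when it is done.

Besides the shell and the picture viewer there is one more tool, called after "Call:" as name(argument=value, ...) on one line, values as JSON. carry_out: Moves the arm, as the interface text tells. Its arguments: {"type":"object","properties":{"moves":{"type":"array","items":{"type":"array","items":{"type":"array","items":{"type":"number"}}}},"newtons":{"type":"number"}},"required":["moves"]}

```bash
mkdir -p pics; ls; python3 - <<'E'
from rig import *
import cv2,json
s=get_state();print(s)
for n in["side","top","wrist"]:
    p=camera_params(n);print(n,p)
    cv2.imwrite(f"pics/{n}0.png",cv2.cvtColor(grab_frame(n),cv2.COLOR_RGB2BGR))
E
```

```text
pics
{'time_s': 0.0, 'joints': array([-1.22900097e+00,  2.13343514e-01, -3.50393837e-02,  1.32351072e+00,
       -3.62669450e-05,  1.57080450e+00]), 'qvel': array([-0.00162973, -0.0005233 ,  0.00161153,  0.00164849,  0.00083522,
        0.00051514]), 'effort': array([-7.38447241e-03, -6.86158276e+01,  4.87119770e+01,  1.72403071e-02,
       -7.38512190e-04, -2.10609932e-05]), 'tool_pos': array([ 0.16747158, -0.47077818,  0.2448303 ]), 'tool_rot': array([-1.5377489 ,  1.56969843,  1.94563095]), 'wrist_force': array([-0.57923126,  0.42107558,  0.14533372]), 'wrist_torque': array([-0.01787188,  0.01022447, -0.03582257]), 'opening': 0.08533840250249326}
side {'camera_matrix': array([[405.9737082 ,   0.        , 320.71892963],
       [  0.        , 405.9737082 , 195.56190214],
       [  0.        ,   0.        ,   1.        ]]), 'eye': array([ 0.19601713, -0.87903569,  0.80264919]), 'orientation': array([ 0.92172756,  0.01132456, -0.37665272])}
top {'camera_matrix': array([[444.95733534,   0.        , 322.84974872],
       [  0.        , 444.95733534, 204.97833137],
       [  0.        ,   0.        ,   1.        ]]), 'eye': array([ 0.27932999, -0.02491088,  1.30427247]), 'orientation': array([ 0.19450738, -0.00450746, -1.56243776])}
wrist {'camera_matrix': array([[309.70691629,   0.        , 320.56303975],
       [  0.        , 309.70691629, 193.72379968],
       [  0.        ,   0.        ,   1.        ]]), 'eye': array([ 0.22965822, -0.44940161,  0.37363721]), 'orientation': array([-2.64614924e-01,  5.33166144e-04, -1.22840394e+00])}
```

View pics/side0.png

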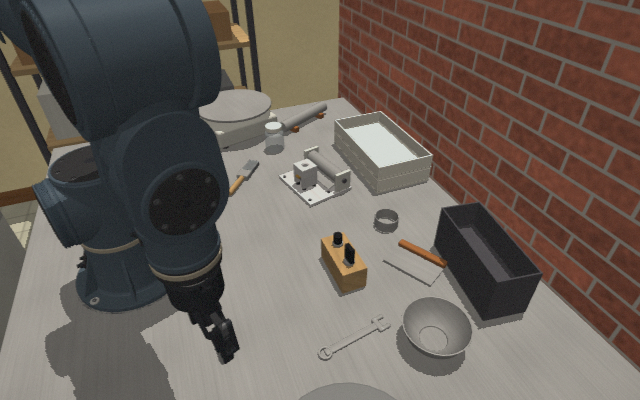

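View pics/top0.png

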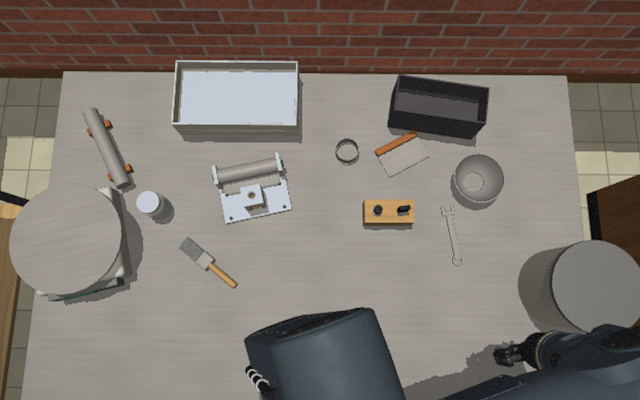

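View pics/wrist0.png

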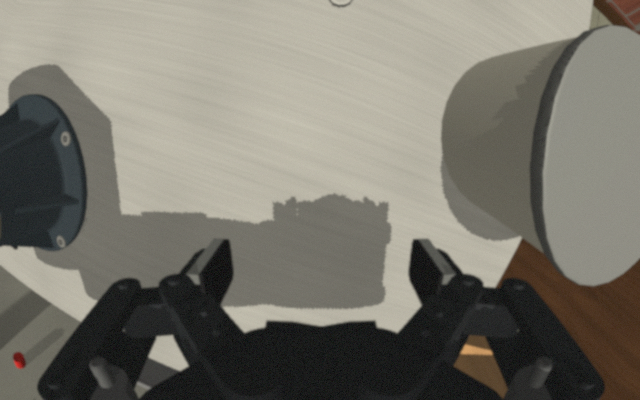

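The top view shows the rack at (389,211), with the bar-headed pin near (404,210) and the round one near (378,210). The housing bore is near (251,196). The side view shows the bar head at about (350,252). Next I'll zoom in and cast rays.

```bash
cat > h.py <<'E'
from rig import *
import numpy as np, cv2
from scipy.spatial.transform import Rotation as R
def cam(n):
    p=camera_params(n); return p['camera_matrix'],np.array(p['eye']),R.from_euler('xyz',p['orientation']).as_matrix()
def ray(n,u,v,c=None):
    K,e,M=c or cam(n)
    a=(u-K[0,2])/K[0,0]; b=(v-K[1,2])/K[1,1]
    if n=='wrist':
        r=np.hypot(a,b); d=np.array([np.sin(r)*a/r,-np.sin(r)*b/r,-np.cos(r)]) if r>1e-9 else np.array([0,0,-1.])
    else: d=np.array([a,-b,-1.])
    d=M@d; return e,d/np.linalg.norm(d)
def plane(n,u,v,z,c=None):
    e,d=ray(n,u,v,c); return e+d*(z-e[2])/d[2]
def proj(n,P,c=None):
    K,e,M=c or cam(n); q=M.T@(np.array(P)-e); q=np.array([q[0],-q[1],-q[2]])
    if n=='wrist':
        t=np.arctan2(np.hypot(q[0],q[1]),q[2]); s=t/np.hypot(q[0],q[1]); a,b=q[0]*s,q[1]*s
    else: a,b=q[0]/q[2],q[1]/q[2]
    return np.array([K[0,0]*a+K[0,2],K[1,1]*b+K[1,2]])
def grab(n,f):
    im=cv2.cvtColor(grab_frame(n),cv2.COLOR_RGB2BGR); cv2.imwrite(f,im); return im
def crop(f,g,u,v,w,h,k):
    im=cv2.imread(f)[v:v+h,u:u+w]; cv2.imwrite(g,cv2.resize(im,None,fx=k,fy=k,interpolation=cv2.INTER_CUBIC))
E
python3 - <<'E'
from h import *
a=cv2.imread("pics/top0.png");b=cv2.imread("pics/side0.png")
def z(i,u,v,w,h,k): return cv2.resize(i[v:v+h,u:u+w],None,fx=k,fy=k,interpolation=cv2.INTER_CUBIC)
r1=np.hstack([z(a,355,185,66,50,6),z(a,215,150,66,50,6)]);r2=np.hstack([z(b,310,220,66,50,6),z(b,275,145,66,50,6)])
cv2.imwrite("pics/c0.png",np.vstack([r1,r2]))
print(plane('top',404,210,.112),plane('top',378,210,.09),plane('top',251,196,.09))
E
```

```text
[ 0.50233265 -0.24974975  0.112     ] [ 0.5057832  -0.18164233  0.09      ] [0.54225954 0.1723165  0.09      ]
```

View pics/c0.png

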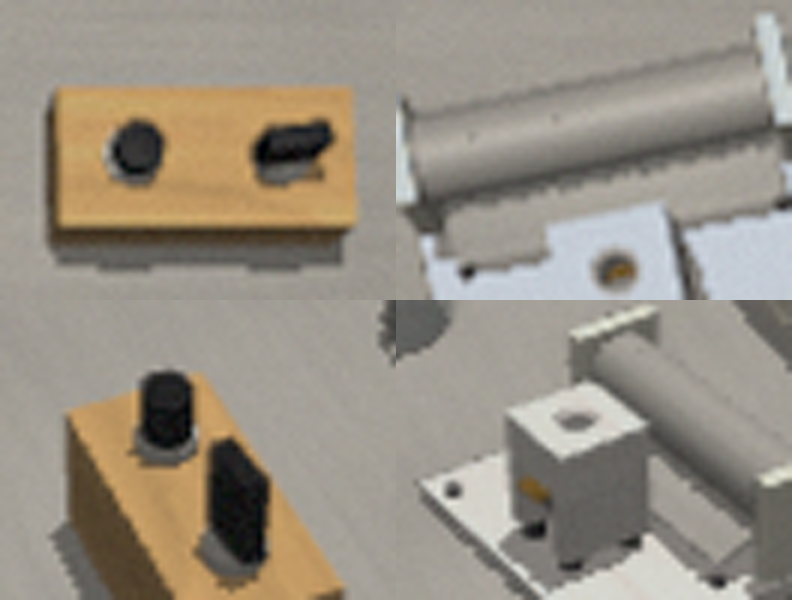

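The crops show the bar's wide axis tilted about 15–20° in the top view, and the bore with a brass catch visible inside. Now I'll refine the pin, rack and bore positions and get the tool axes.

```bash
cat >> h.py <<'E'
def tool():
    s=get_state(); return s,np.array(s['tool_pos']),R.from_euler('xyz',s['tool_rot'])
def rel(P,Rm=None):
    "shift in tool mm to world P, and rotvec in tool axes to Rm"
    s,p,r=tool(); d=r.inv().apply(np.array(P)-p)*1000
    w=(r.inv()*Rm).as_rotvec() if Rm is not None else np.zeros(3); return d.round(1),w.round(4)
def down(yaw_y):
    "tool x down, tool y along angle yaw_y in world"
    x=np.array([0,0,-1.]);y=np.array([np.cos(yaw_y),np.sin(yaw_y),0]);return R.from_matrix(np.column_stack([x,y,np.cross(x,y)]))
E
python3 - <<'E'
from h import *
s,p,r=tool();print(p,r.as_matrix().round(3))
K,e,M=cam('wrist');print('cam in tool',r.inv().apply(e-p)*1000,(r.as_matrix().T@M).round(3))
# bar pts in top: crop /6+offset ; top face of bar
for u,v in[(262,133),(330,125),(330,143),(258,160)]:print(plane('top',355+u/6,185+v/6,.118))
# bore mouth
print('bore top',plane('top',215+(615-396)/6,150+270/6,.09),'side',plane('side',275+(577-396)/6,145+(420-300)/6,.09))
print('rack corners',[plane('top',355+u/6,185+v/6,.066)[:2].round(4) for u,v in[(57,88),(353,88),(355,228),(57,228)]])
print('head side top', plane('side',310+232/6,220+(447-300)/6,.118))
E
```

```text
[ 0.16749414 -0.47083747  0.24492625] [[-0.     0.335 -0.942]
 [ 0.001 -0.942 -0.335]
 [-1.    -0.001 -0.   ]]
cam in tool [-128.77744148    0.55045724  -65.75459855] [[-0.001  0.262 -0.965]
 [ 1.    -0.    -0.001]
 [-0.001 -0.965 -0.262]]
[ 0.50890748 -0.23432775  0.118     ]
[ 0.51288395 -0.26525385  0.118     ]
[ 0.50458259 -0.26500878  0.118     ]
[ 0.49646378 -0.23221318  0.118     ]
bore top [0.54512836 0.17103469 0.09      ] side [0.54761861 0.16827991 0.09      ]
rack corners [array([ 0.5398, -0.1468]), array([ 0.5411, -0.2872]), array([ 0.474 , -0.2861]), array([ 0.4727, -0.1461])]
head side top [ 0.51124173 -0.24375704  0.118     ]
```

Call:
carry_out(moves=[[[1,0,0,0,-0.149,0,0],[1,0,0,0,-0.149,0,0],[1,0,0,0,-0.149,0,0],[1,0,0,0,-0.149,0,0],[1,0,0,0,-0.149,0,0],[1,0,0,0,-0.149,0,0],[1,0,0,0,-0.149,0,0],[1,0,0,0,-0.149,0,0],[1,0,0,0,-0.149,0,0],[1,0,0,0,-0.149,0,0],[1,0,0,0,0,0,0]]])

```text
time_s: 1.25
tool_pos: [0.167, -0.4694, 0.2425]
tool_rot: [-3.081, 1.565, 1.91]
wrist_force: [-0.2, -0.1, -0.3]
opening: 0.0851
```

```bash
python3 - <<'E'
from h import *
s,p,r=tool();print(s['joints'].round(3),p)
print(rel([.505,-.25,.26],down(np.radians(16))))
E
```

```text
[-1.229  0.215 -0.038  1.323  0.     0.064] [ 0.16700221 -0.46937577  0.24247833]
(array([ -16.9,  385.3, -118.2]), array([-0.001 , -0.0063,  0.0004]))
```

Call:
carry_out(moves=[[[1,-2,40,-13,0,0,0],[1,-2,40,-13,0,0,0],[1,-2,40,-13,0,0,0],[1,-2,40,-13,0,0,0],[1,-2,40,-13,0,0,0],[1,-2,40,-13,0,0,0],[1,-2,40,-13,0,0,0],[1,-2,40,-13,0,0,0],[1,-2,40,-13,0,0,0],[1,0,0,0,0,0,0],[1,0,0,0,0,0,0]]])

```text
time_s: 2.35
tool_pos: [0.4966, -0.2559, 0.2594]
tool_rot: [-2.853, 1.562, 2.079]
wrist_force: [0.4, 0.2, 0.6]
opening: 0.0856
```

```bash
python3 - <<'E'
from h import *
c=cam('wrist');s,p,r=tool();print(s['joints'].round(3),p,s['wrist_force'])
im=grab('wrist','pics/w1.png');np.save('w1.npy',np.array(c,dtype=object),allow_pickle=True)
print(rel([.505,-.25,.26],down(np.radians(16))), proj('wrist',[.506,-.2515,.118],c),proj('wrist',[.506,-.2515,.072],c))
E
```

```text
[-0.478  0.343  0.174  1.409  0.005  0.873] [ 0.49663722 -0.25593666  0.25935537] [0.41445914 0.20436183 0.58297714]Traceback (most recent call last):
  File "<stdin>", line 3, in <module>
ValueError: could not broadcast input array from shape (3,3) into shape (3,)
```

View pics/w1.png

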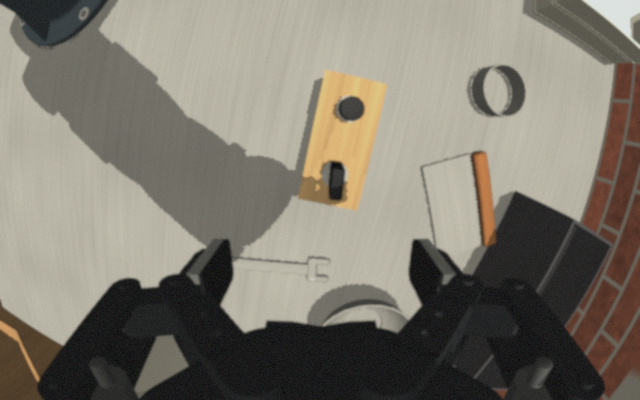

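The wrist view shows the bar head at about (337,180), lying almost straight between the jaws. The round pin is at (351,108). I'll segment the bar for its centre and yaw.

```bash
python3 - <<'E'
from h import *
c=cam('wrist')
im=cv2.imread('pics/w1.png')
print(proj('wrist',[.506,-.2515,.118],c),proj('wrist',[.506,-.2515,.072],c),proj('wrist',[.506,-.1815,.09],c))
crop('pics/w1.png','pics/w1c.png',290,60,110,160,5)
E
python3 -c "
import cv2;i=cv2.imread('pics/w1c.png');cv2.imwrite('pics/w1d.png',i[400:800])"
```

```text
[332.70312275 184.04960261] [331.09117491 174.16292563] [348.03226188 107.95521929]
```

View pics/w1d.png

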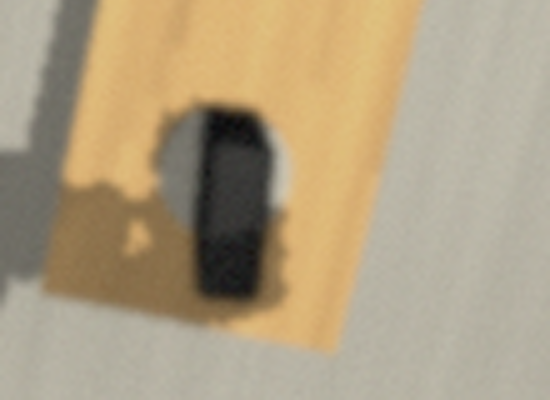

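```bash
python3 - <<'E'
from h import *
c=cam('wrist')
def P(u,v,z=.118): return plane('wrist',290+u/5,140+v/5,z,c)[:2]
A,B=P(198,297),P(258,297); C,D=P(203,145),P(269,150)
print(A,B,C,D,np.linalg.norm(A-B),np.linalg.norm(B-D))
for a,b in((A,C),(B,D)): d=b-a; print('normal yaw deg',np.degrees(np.arctan2(d[1],d[0]))-90)
m=(A+B)/2; 
for y in(-14,-16,-12):
  t=np.radians(y+0); 
d=(C-A)+(D-B); d/=np.linalg.norm(d); print('centre',m+d*.015, np.degrees(np.arctan2(d[1],d[0]))-90)
print('flange', P(225,165,.072), 'rack corners',P(45,290,.066),P(335,350,.066))
E
```

```text
[ 0.50650667 -0.26604209] [ 0.5171644 -0.2636595] [ 0.50107183 -0.2385599 ] [ 0.51272923 -0.23683977] 0.010920807690072096 0.027183973318072322
normal yaw deg 11.186403399113374
normal yaw deg 9.390011011193721
centre [ 0.50915306 -0.2500926 ] 10.301721686770279
flange [ 0.5096941  -0.24939991] rack corners [ 0.4784925  -0.28577748] [ 0.54331111 -0.28527919]
```

```bash
python3 - <<'E'
from h import *
print(rel([.509,-.25,.17],down(np.radians(11.5))))
E
```

```text
(array([89.3, 13.8, -2.5]), array([ 0.0188, -0.0083,  0.0023]))
```

Call:
carry_out(moves=[[[1,30,7,-1,0.019,-0.008,0.002],[1,30,7,-1,0,0,0],[1,29,0,0,0,0,0],[1,0,0,0,0,0,0],[1,0,0,0,0,0,0]]])

```text
time_s: 2.9
tool_pos: [0.5063, -0.2549, 0.1698]
tool_rot: [0.546, 1.569, -0.84]
wrist_force: [0.7, -0.6, -0.2]
opening: 0.0854
```

```bash
python3 - <<'E'
from h import *
c=cam('wrist');s,p,r=tool();print(p,r.as_matrix().round(4))
im=grab('wrist','pics/w2.png')
print(rel([.509,-.25,.093],down(np.radians(11.0))), proj('wrist',[.509,-.25,.118],c),proj('wrist',[.509,-.25,.072],c))
crop('pics/w2.png','pics/w2c.png',220,130,220,160,3.6)
E
```

```text
[ 0.50626568 -0.25491611  0.16976841] [[ 0.0015  0.9831  0.1831]
 [-0.0016  0.1831 -0.9831]
 [-1.      0.0011  0.0019]]
(array([76.8,  3.5, -4.5]), array([-0.0077,  0.0018, -0.001 ])) [326.71715278 212.75188594] [325.45804303 193.13528207]
```

View pics/w2c.png

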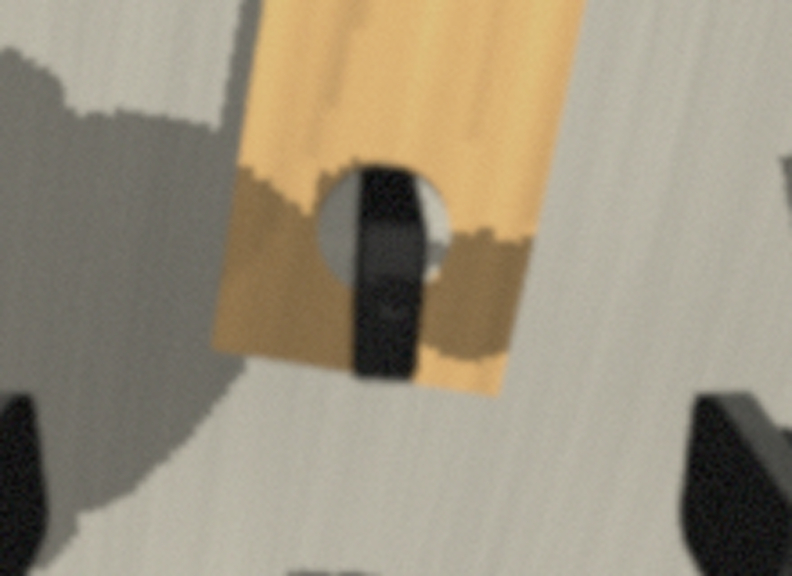

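The bar's top face runs from about y=222 to y=378 in the crop, centred near x=389 and almost aligned with the jaws.

```bash
python3 - <<'E'
from h import *
c=cam('wrist')
def P(u,v,z=.118): return plane('wrist',220+u/3.6,130+v/3.6,z,c)[:2]
A,B=P(354,378),P(414,379); C,D=P(359,222),P(425,224)
print(A,B,C,D,np.linalg.norm(A-B),np.linalg.norm(B-D))
for a,b in((A,C),(B,D)): d=b-a; print('normal yaw deg',np.degrees(np.arctan2(d[1],d[0]))-90)
m=(A+B+C+D)/4; print('centre',m)
print('flange',P(383,222,.072))
print(rel([*m,.093],down(np.radians(9.0))))
E
```

```text
[ 0.5066209  -0.26556912] [ 0.51700478 -0.26384898] [ 0.50230601 -0.23760666] [ 0.51325208 -0.23591604] 0.010525387573490077 0.02818389840535791
normal yaw deg 8.772127002752612
normal yaw deg 7.6516719156648065
centre [ 0.50979594 -0.2507352 ]
flange [ 0.50946657 -0.24875337]
(array([76.8,  4.2, -3.6]), array([ 0.0272,  0.0018, -0.001 ]))
```

Call:
carry_out(moves=[[[1,20,4,-4,0.03,0,0],[1,25,0,0,0,0,0],[1,20,0,0,0,0,0],[1,10,0,0,0,0,0],[1,0,0,0,0,0,0],[1,0,0,0,0,0,0]]], newtons=60)

```text
time_s: 3.55
tool_pos: [0.5131, -0.2546, 0.1027]
tool_rot: [0.898, 1.556, -0.526]
wrist_force: [0.1, -0.0, 0.4]
opening: 0.0855
```

```bash
python3 - <<'E'
from h import *
s,p,r=tool();print(p,s['wrist_force'],rel([.5098,-.2507,.093],down(np.radians(9))))
im=grab('wrist','pics/w3.png')
E
```

```text
[ 0.51312747 -0.25463578  0.10266259] [ 0.05275364 -0.0356927   0.35270432] (array([ 9.6, -2.8, -4.5]), array([-0.0098,  0.0094, -0.0117]))
```

View pics/w3.png

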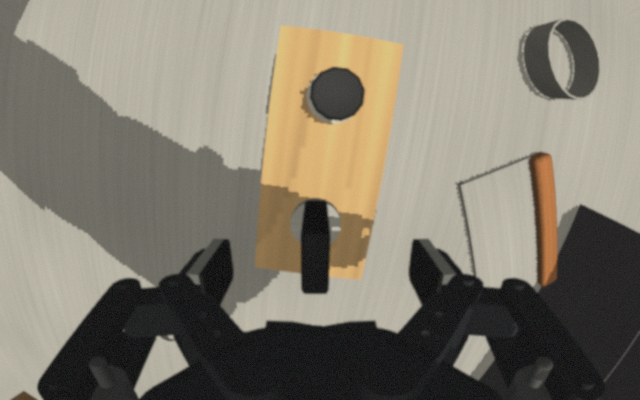

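The bar stands between the pads, slightly left of centre, which agrees with the computed −3 mm in tool y. I'll correct that, then close.

Call:
carry_out(moves=[[[1,6,-3,-5,-0.01,0.009,-0.012],[1,4,0,0,0,0,0],[1,0,0,0,0,0,0]]], newtons=60)

```text
time_s: 3.9
tool_pos: [0.5103, -0.2504, 0.094]
tool_rot: [0.694, 1.569, -0.719]
wrist_force: [-0.4, 0.3, -0.3]
opening: 0.0851
```

```bash
python3 - <<'E'
from h import *
s,p,r=tool();print(p,s['wrist_force'],rel([.5098,-.2507,.093],down(np.radians(9))))
E
```

```text
[ 0.51030272 -0.25036094  0.09404667] [-0.44928646  0.3005102  -0.31100028] (array([ 1. , -0.6,  0.3]), array([ 0.0011,  0.0015, -0.0012]))
```

Call:
carry_out(moves=[[[0,1,-0.5,0,0,0,0],[0,0,0,0,0,0,0],[0,0,0,0,0,0,0],[0,0,0,0,0,0,0],[0,0,0,0,0,0,0],[0,0,0,0,0,0,0],[0,0,0,0,0,0,0],[0,0,0,0,0,0,0]]], newtons=80)

```text
time_s: 4.7
tool_pos: [0.51, -0.2505, 0.0934]
tool_rot: [0.742, 1.568, -0.671]
wrist_force: [-0.5, 0.5, -1.3]
opening: 0.0111
```

```bash
python3 - <<'E'
from h import *
s,p,r=tool();print(p,s['wrist_force'],s['opening'])
im=grab('wrist','pics/w4.png')
E
```

```text
[ 0.50998591 -0.25054165  0.0933855 ] [-0.48155921  0.53718219 -1.31985849] 0.01114620100509977
```

View pics/w4.png

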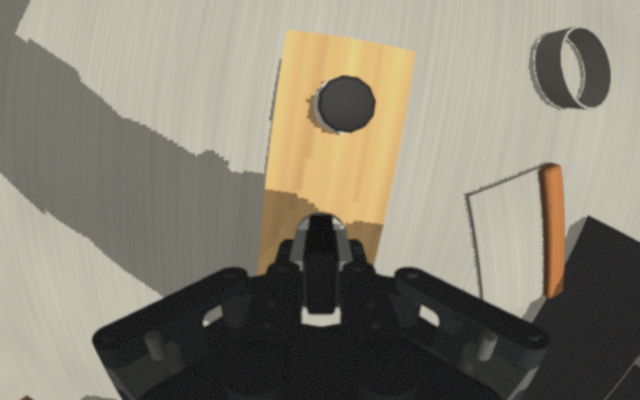

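The picture and the 11 mm opening show the bar held between the pads. I'll lift it straight up.

Call:
carry_out(moves=[[[0,-5,0,0,0,0,0],[0,-15,0,0,0,0,0],[0,-20,0,0,0,0,0],[0,-20,0,0,0,0,0],[0,-25,0,0,0,0,0],[0,-30,0,0,0,0,0],[0,-30,0,0,0,0,0],[0,0,0,0,0,0,0],[0,0,0,0,0,0,0]]])

```text
time_s: 5.65
tool_pos: [0.5087, -0.2499, 0.2451]
tool_rot: [0.419, 1.57, -0.994]
wrist_force: [0.4, 0.1, -2.0]
opening: 0.011
```

```bash
python3 - <<'E'
from h import *
s,p,r=tool();print(p,s['wrist_force'],s['opening'],s['joints'].round(2),r.as_matrix().round(3))
im=grab('wrist','pics/w5.png');im=grab('side','pics/s5.png')
crop('pics/s5.png','pics/s5c.png',270,130,160,120,5)
for yw in(9,30,99):print(rel([.546,.17,.26],down(np.radians(yw))))
E
```

```text
[ 0.50874791 -0.24987049  0.24508607] [ 0.35643518  0.06336838 -1.95319047] 0.010964535178720003 [-0.46  0.35  0.15  1.37 -0.    0.96] [[ 0.001  0.988  0.157]
 [-0.001  0.157 -0.988]
 [-1.     0.     0.001]]
(array([ -15.7,  103.1, -408.6]), array([0.0011, 0.0007, 0.0001]))
(array([ -15.7,  103.1, -408.6]), array([-3.654e-01,  6.000e-04,  2.000e-04]))
(array([ -15.7,  103.1, -408.6]), array([-1.5697e+00,  5.0000e-04,  6.0000e-04]))
```

View pics/s5c.png

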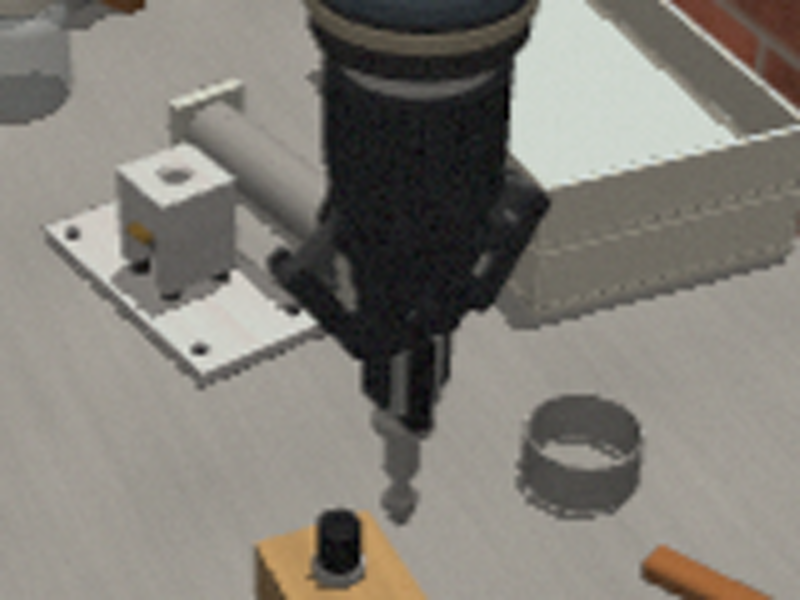

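The pin is held upright in the gripper. I'll carry it most of the way and stop short of the housing so the wrist camera can see the bore.

Call:
carry_out(moves=[[[0,0,5,-20,0,0,0],[0,0,11,-40,0,0,0],[0,0,11,-40,0,0,0],[0,0,11,-40,0,0,0],[0,0,11,-40,0,0,0],[0,0,11,-40,0,0,0],[0,0,11,-40,0,0,0],[0,0,11,-40,0,0,0],[0,0,6,-20,0,0,0],[0,0,0,0,0,0,0],[0,0,0,0,0,0,0]]])

```text
time_s: 6.85
tool_pos: [0.5404, 0.0925, 0.2315]
tool_rot: [-1.737, 1.552, 3.132]
wrist_force: [0.3, -0.5, -0.5]
opening: 0.0113
```

```bash
python3 - <<'E'
from h import *
c=cam('wrist');s,p,r=tool();print(p,s['wrist_force'],s['opening'],s['joints'].round(2),r.as_matrix().round(3))
im=grab('wrist','pics/w6.png')
print(rel([.546,.17,.26],down(np.radians(9))),proj('wrist',[.546,.17,.09],c))
E
```

```text
[0.54037762 0.0924674  0.23148188] [ 0.27108885 -0.50803204 -0.53233171] 0.011343091161511104 [0.17 0.33 0.09 1.35 0.   1.58] [[-0.019  0.988  0.155]
 [ 0.     0.155 -0.988]
 [-1.    -0.019 -0.003]]
(array([-28.6,  17.1, -76.1]), array([-0.0017, -0.0033,  0.0187])) [344.28895608 100.59747581]
```

View pics/w6.png

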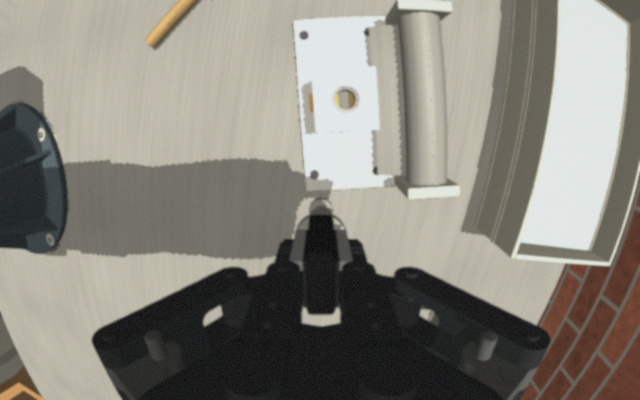

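The bore shows at (345,99), right on the prediction. The flange is near (320,225), with the foot just above it. I'll zoom in for sub-pixel measurements of both.

```bash
python3 - <<'E'
from h import *
im=cv2.imread('pics/w6.png')
a=cv2.resize(im[190:250,285:355],None,fx=6,fy=6,interpolation=cv2.INTER_CUBIC)
b=cv2.resize(im[70:130,310:370],None,fx=6,fy=6,interpolation=cv2.INTER_CUBIC)
cv2.imwrite('pics/w6c.png',np.hstack([a,b]))
g=cv2.cvtColor(im,cv2.COLOR_BGR2GRAY);print(g[99,325:365])
E
```

```text
[230 229 231 230 230 230 225 218 212 209 206 200 195 185 170 160 160 163
 162 164 163 165 157 143 131 125 123 117 108 106 134 160 176 187 207 225
 230 231 231 231]
```

View pics/w6c.png

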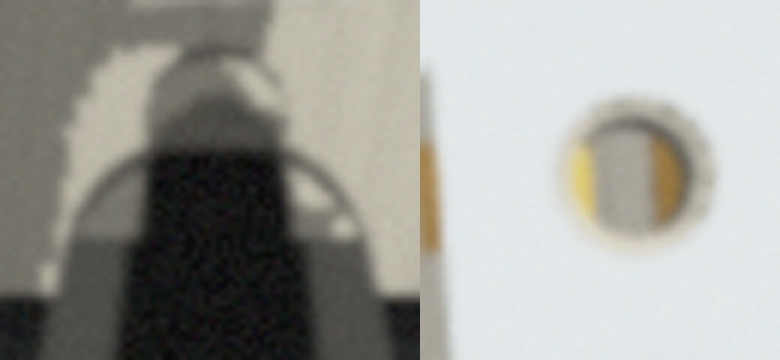

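```bash
cat >> h.py <<'E'
from scipy.optimize import least_squares
def fitc(Q,rad):
    Q=np.array(Q); f=least_squares(lambda c:np.hypot(*(Q-c).T)-rad,Q.mean(0)); return f.x,np.abs(f.fun).max()
def fitcr(Q):
    Q=np.array(Q); f=least_squares(lambda c:np.hypot(*(Q-c[:2]).T)-c[2],[*Q.mean(0),.01]); return f.x
def tplane(u,v,tx,c,p,r):
    e,d=ray('wrist',u,v,c); e=r.inv().apply(e-p); d=r.inv().apply(d); return (e+d*(tx-e[0])/d[0])[1:]
E
python3 - <<'E'
from h import *
c=cam('wrist');s,p,r=tool()
F=[(72,235),(85,205),(110,175),(145,153),(285,150),(320,172),(345,200),(360,232)]
Bu=[(152,95),(165,68),(190,50),(215,45),(245,52),(270,75),(283,105)]
px=lambda u,v,o:(o[0]+(u+.5)/6-.5,o[1]+(v+.5)/6-.5)
for P,tx,rad in((F,.0214,.014),(Bu,.0704,.0082)):
    Q=[tplane(*px(u,v,(285,190)),tx,c,p,r) for u,v in P]
    print(fitc(Q,rad),fitcr(Q))
# bore
im=cv2.imread('pics/w6.png');g=cv2.cvtColor(im,cv2.COLOR_BGR2GRAY)
m=(g<215).astype(np.uint8)
n,l,st,ce=cv2.connectedComponentsWithStats(m[80:120,328:364]);print(st[1:],ce[1:])
k=1+np.argmax(st[1:,4]);u,v=ce[k]+[328,80];print(u,v)
b=plane('wrist',u,v,.09,c);b2=plane('wrist',345.9,98.75,.09,c);print(b,b2)
E
```

```text
(array([-0.00014759, -0.00068812]), np.float64(0.0004381059638453883)) [-0.00016463 -0.00178089  0.01323338]
(array([-0.00027572, -0.00063014]), np.float64(0.0006224610372828473)) [-0.00020179 -0.001618    0.00743231]
[[  5   6  27  26 540]] [[17.97407407 18.07592593]]
345.97407407407405 98.07592592592593
[0.54707863 0.1721584  0.09      ] [0.54711    0.17156475 0.09      ]
```

```bash
python3 - <<'E'
from h import *
print(rel([.547,.14,.200],down(np.radians(9))))
E
```

```text
(array([ 31.3,  14.6, -46.1]), array([-0.0017, -0.0033,  0.0187]))
```

Call:
carry_out(moves=[[[0,0,7,-23,-0.002,-0.003,0.019],[0,10,7,-23,0,0,0],[0,21,0,0,0,0,0],[0,0,0,0,0,0,0],[0,0,0,0,0,0,0],[0,0,0,0,0,0,0]]])

```text
time_s: 7.5
tool_pos: [0.5473, 0.1348, 0.1997]
tool_rot: [-0.299, 1.57, -1.72]
wrist_force: [0.1, 0.4, -1.0]
opening: 0.0107
```

```bash
python3 - <<'E'
from h import *
c=cam('wrist');s,p,r=tool();print(p,s['wrist_force'],r.as_matrix().round(4))
im=grab('wrist','pics/w7.png')
print(rel([.547,.172,.2],down(np.radians(9))),proj('wrist',[.547,.172,.09],c))
crop('pics/w7.png','pics/w7c.png',260,100,130,140,4)
E
```

```text
[0.54725823 0.13481386 0.19973713] [ 0.116145    0.37907989 -1.02728015] [[-1.000e-04  9.889e-01  1.487e-01]
 [-9.000e-04  1.487e-01 -9.889e-01]
 [-1.000e+00 -3.000e-04  9.000e-04]]
(array([ -0. ,   5.1, -36.8]), array([-0.0079,  0.0008, -0.0003])) [327.72302783 148.61864218]
```

View pics/w7c.png

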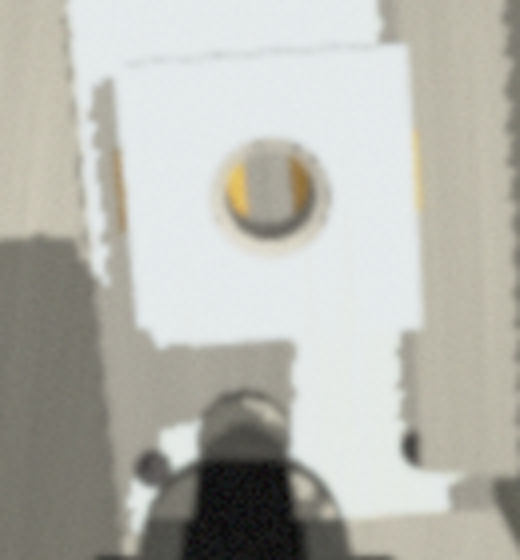

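The chamfer circle is centred at px (327.1,148.6), which puts the bore at about (0.5465, 0.172). I'll centre over it at the same height and check from the side.

Call:
carry_out(moves=[[[0,0,3,-18,-0.004,0,0],[0,0,2,-14,0,0,0],[0,0,0,0,0,0,0],[0,0,0,0,0,0,0],[0,0,0,0,0,0,0]]])

```text
time_s: 8.05
tool_pos: [0.5485, 0.1697, 0.202]
tool_rot: [1.455, 1.568, 0.037]
wrist_force: [0.2, -0.5, -0.3]
opening: 0.011
```

```bash
python3 - <<'E'
from h import *
c=cam('wrist');s,p,r=tool();print(p,s['wrist_force'],r.as_matrix().round(4))
im=grab('wrist','pics/w8.png');grab('side','pics/s8.png')
print(rel([.5468,.1713,.2],down(np.radians(9))),proj('wrist',[.5465,.172,.09],c))
z=lambda i,u,v,w,h,k: cv2.resize(i[v:v+h,u:u+w],None,fx=k,fy=k,interpolation=cv2.INTER_CUBIC)
cv2.imwrite('pics/c8.png',np.hstack([z(im,270,150,100,100,4),z(cv2.imread('pics/s8.png'),255,100,100,100,4)]))
E
```

```text
[0.54845975 0.16967481 0.20201848] [ 0.19756545 -0.54615591 -0.30356472] [[ 3.100e-03  9.883e-01  1.523e-01]
 [ 1.000e-04  1.523e-01 -9.883e-01]
 [-1.000e+00  3.100e-03  4.000e-04]]
(array([ 2. , -1.3, -2.1]), array([-0.0046,  0.0004, -0.003 ])) [318.42078676 190.7355319 ]
```

View pics/c8.png

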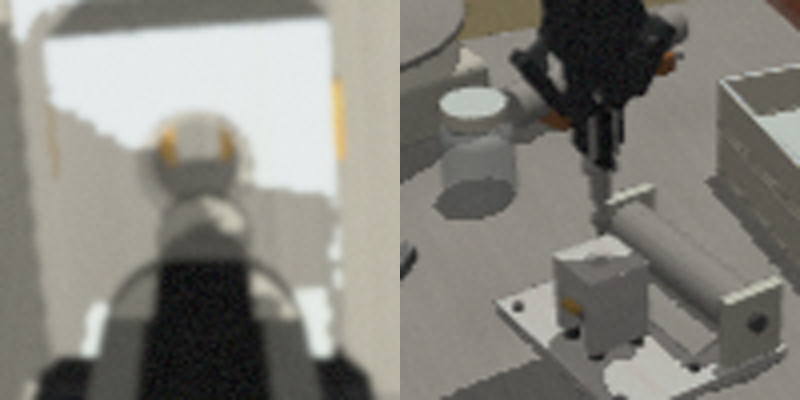

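Laterally the bore and pin agree with the calculation: after the remaining −1.3 mm in y and −2.1 mm in z they coincide. I'll start descending gently into the bore mouth.

Call:
carry_out(moves=[[[0,4,-1.3,-2,-0.004,0,-0.003],[0,4,0,0,0,0,0],[0,4,0,0,0,0,0],[0,0,0,0,0,0,0],[0,0,0,0,0,0,0]]])

```text
time_s: 8.65
tool_pos: [0.5465, 0.1705, 0.1884]
tool_rot: [-1.038, 1.569, -2.453]
wrist_force: [-1.2, 0.0, -1.0]
opening: 0.0111
```

```bash
python3 - <<'E'
from h import *
s,p,r=tool();print(p,s['wrist_force'],r.as_matrix().round(4))
print(rel([.5468,.1713,.17],down(np.radians(9))))
im=grab('wrist','pics/w9.png');j=grab('side','pics/s9.png')
z=lambda i,u,v,w,h,k: cv2.resize(i[v:v+h,u:u+w],None,fx=k,fy=k,interpolation=cv2.INTER_CUBIC)
cv2.imwrite('pics/c9.png',np.hstack([z(im,270,150,100,100,4),z(j,255,100,100,100,4)]))
E
```

```text
[0.54647713 0.17048551 0.18842152] [-1.21526384  0.02127976 -0.978958  ] [[-1.000e-03  9.879e-01  1.552e-01]
 [-9.000e-04  1.552e-01 -9.879e-01]
 [-1.000e+00 -1.200e-03  7.000e-04]]
(array([18.4,  0.5, -0.8]), array([-0.0013,  0.0007,  0.0012]))
```

View pics/c9.png

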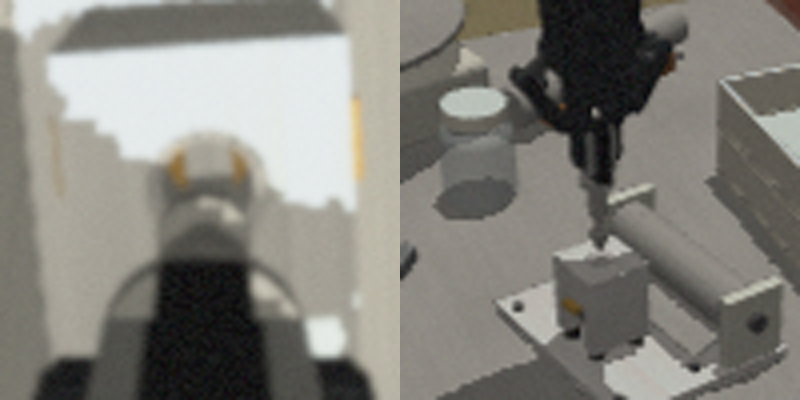

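The wrist view shows the bore at x≈208 and the pin at x≈204 in the crop, so the residual is about 0.6 mm. The side view shows the tip over the mouth. I'll correct and enter.

Call:
carry_out(moves=[[[0,4,0.5,-0.8,0,0,0],[0,5,0,0,0,0,0],[0,5,0,0,0,0,0],[0,0,0,0,0,0,0],[0,0,0,0,0,0,0]]])

```text
time_s: 9.25
tool_pos: [0.547, 0.1715, 0.1732]
tool_rot: [-0.985, 1.57, -2.4]
wrist_force: [0.1, -0.1, -1.6]
opening: 0.0113
```

```bash
python3 - <<'E'
from h import *
s,p,r=tool();print(p,s['wrist_force'],s['wrist_torque'],r.as_matrix().round(4))
print(rel([.5468,.1713,.16],down(np.radians(9))))
im=grab('wrist','pics/w10.png');j=grab('side','pics/s10.png')
z=lambda i,u,v,w,h,k: cv2.resize(i[v:v+h,u:u+w],None,fx=k,fy=k,interpolation=cv2.INTER_CUBIC)
cv2.imwrite('pics/c10.png',np.hstack([z(im,270,150,100,100,4),z(j,255,100,100,100,4)]))
E
```

```text
[0.5469634  0.17148516 0.17324323] [ 0.10369208 -0.07515914 -1.57541396] [ 0.03189583 -0.03468401  0.0335878 ] [[-8.000e-04  9.879e-01  1.553e-01]
 [-7.000e-04  1.553e-01 -9.879e-01]
 [-1.000e+00 -9.000e-04  6.000e-04]]
(array([13.2, -0.2,  0.1]), array([-0.0012,  0.0006,  0.0009]))
```

View pics/c10.png

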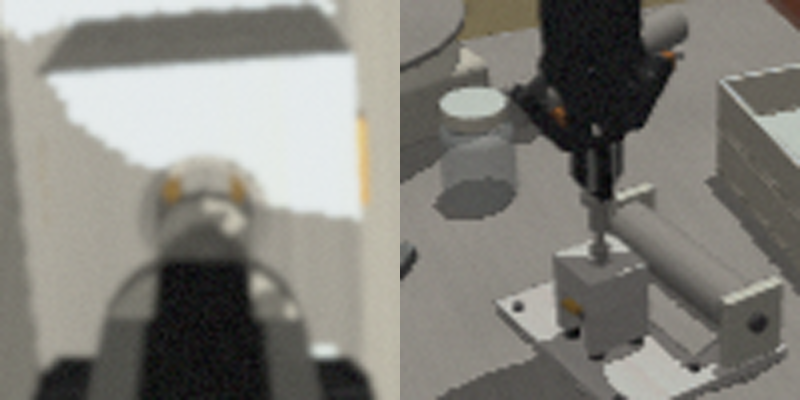

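It's centred (203 against 204), the tip is in the mouth and there is no lateral force. I'll bring the bulb into the bore in small steps.

Call:
carry_out(moves=[[[0,4,0,0,0,0,0],[0,4,0,0,0,0,0],[0,2,0,0,0,0,0],[0,2,0,0,0,0,0],[0,0,0,0,0,0,0]]])

```text
time_s: 9.85
tool_pos: [0.5471, 0.1715, 0.1605]
tool_rot: [-0.629, 1.57, -2.044]
wrist_force: [0.6, 0.4, -1.5]
opening: 0.0111
```

```bash
cat > st.py <<'E'
from h import *
s,p,r=tool();print(s['time_s'],p.round(5),'F',s['wrist_force'].round(2),'T',s['wrist_torque'].round(3),'op',s['opening'])
print('rel to .5468,.1713,.1174',rel([.5468,.1713,.1174],down(np.radians(9))))
E
python3 st.py
```

```text
9.85 [0.54712 0.17149 0.16049] F [ 0.62  0.43 -1.49] T [-0.036 -0.011  0.055] op 0.011101694735518428
rel to .5468,.1713,.1174 (array([43.1, -0.3,  0.1]), array([-0.0012,  0.0005,  0.0004]))
```

Call:
carry_out(moves=[[[0,2,-0.2,0,0,0,0],[0,2,0,0,0,0,0],[0,2,0,0,0,0,0],[0,0,0,0,0,0,0]]])

```text
time_s: 10.25
tool_pos: [0.547, 0.1715, 0.154]
tool_rot: [-0.539, 1.57, -1.954]
wrist_force: [-0.8, -0.4, -1.1]
opening: 0.011
```

```bash
python3 st.py
```

```text
10.25 [0.54695 0.17146 0.15402] F [-0.78 -0.36 -1.09] T [ 0.021 -0.003  0.048] op 0.011046128764193537
rel to .5468,.1713,.1174 (array([36.6, -0.2,  0.1]), array([-0.0013,  0.0005,  0.0003]))
```

Call:
carry_out(moves=[[[0,2,0,0,0,0,0],[0,2,0,0,0,0,0],[0,2,0,0,0,0,0],[0,2,0,0,0,0,0],[0,0,0,0,0,0,0]]])

```text
time_s: 10.75
tool_pos: [0.547, 0.1715, 0.1453]
tool_rot: [-0.398, 1.57, -1.813]
wrist_force: [-0.6, -0.3, -1.2]
opening: 0.0109
```

```bash
python3 st.py
```

```text
10.75 [0.54698 0.17145 0.14533] F [-0.61 -0.26 -1.19] T [-0.047 -0.019  0.023] op 0.010915822779584734
rel to .5468,.1713,.1174 (array([27.9, -0.2,  0.1]), array([-0.0013,  0.0005,  0.0002]))
```

Call:
carry_out(moves=[[[0,1.5,0,0,0,0,0],[0,1.5,0,0,0,0,0],[0,1.5,0,0,0,0,0],[0,1.5,0,0,0,0,0]]])

```text
time_s: 11.15
tool_pos: [0.5471, 0.1715, 0.1391]
tool_rot: [0.281, 1.57, -1.134]
wrist_force: [-0.7, -0.4, 0.2]
opening: 0.0111
```

```bash
python3 st.py
```

```text
11.15 [0.5471  0.1715  0.13908] F [-0.7  -0.42  0.19] T [-0.034  0.173 -0.059] op 0.011141671615664662
rel to .5468,.1713,.1174 (array([21.7, -0.3,  0.1]), array([-0.0013,  0.0005, -0.0001]))
```

Contact with the catches is beginning.

Call:
carry_out(moves=[[[0,1.5,-0.2,0,0,0,0],[0,1.5,0,0,0,0,0],[0,1.5,0,0,0,0,0]]])

```text
time_s: 11.45
tool_pos: [0.5476, 0.1717, 0.1354]
tool_rot: [1.511, 1.568, 0.096]
wrist_force: [-1.5, 0.5, 7.9]
opening: 0.0109
```

```bash
python3 st.py
```

```text
11.45 [0.54763 0.17172 0.13544] F [-1.55  0.47  7.93] T [-0.135  0.402  0.035] op 0.010928481444604666
rel to .5468,.1713,.1174 (array([18. , -0.9,  0.3]), array([-0.0012,  0.0001, -0.0024]))
```

Call:
carry_out(moves=[[[0,1.5,-0.5,0,0,0,-0.002],[0,1.5,-0.3,0,0,0,0]]])

```text
time_s: 11.65
tool_pos: [0.5477, 0.1718, 0.1337]
tool_rot: [1.627, 1.568, 0.212]
wrist_force: [-1.3, -0.9, 10.9]
opening: 0.0114
```

```bash
python3 st.py
```

```text
11.65 [0.54766 0.17179 0.13369] F [-1.31 -0.87 10.9 ] T [-0.172  0.525 -0.031] op 0.011404437374890861
rel to .5468,.1713,.1174 (array([16.3, -1. ,  0.4]), array([-0.0013, -0.0002, -0.003 ]))
```

Call:
carry_out(moves=[[[0,2,-0.5,0,0,0,-0.002],[0,2,-0.3,0.3,0,0,-0.002]]])

```text
time_s: 11.85
tool_pos: [0.5477, 0.1717, 0.1311]
tool_rot: [1.895, 1.569, 0.48]
wrist_force: [-1.6, 0.2, -4.0]
opening: 0.0108
```

```bash
python3 st.py
```

```text
11.85 [0.54772 0.17168 0.1311 ] F [-1.63  0.19 -4.02] T [-0.062  0.391  0.024] op 0.010802903219371277
rel to .5468,.1713,.1174 (array([13.7, -1. ,  0.2]), array([-0.0012, -0.0006, -0.0019]))
```

Call:
carry_out(moves=[[[0,0,0,0,0,0,0],[0,0,0,0,0,0,0]]])

```text
time_s: 12.05
tool_pos: [0.547, 0.1714, 0.1302]
tool_rot: [2.889, 1.57, 1.474]
wrist_force: [-0.1, 0.6, -3.1]
opening: 0.0107
```

```bash
python3 st.py; python3 - <<'E'
from h import *
im=grab('wrist','pics/w11.png');j=grab('side','pics/s11.png')
z=lambda i,u,v,w,h,k: cv2.resize(i[v:v+h,u:u+w],None,fx=k,fy=k,interpolation=cv2.INTER_CUBIC)
cv2.imwrite('pics/c11.png',np.hstack([z(im,270,150,100,100,4),z(j,275,120,65,65,6.2)[:400]]))
E
```

```text
12.05 [0.54705 0.17143 0.13023] F [-0.08  0.61 -3.06] T [ 0.04  -0.016  0.009] op 0.010701298989624547
rel to .5468,.1713,.1174 (array([12.8, -0.3,  0.1]), array([-0.0013, -0.0004, -0.0001]))
```

View pics/c11.png

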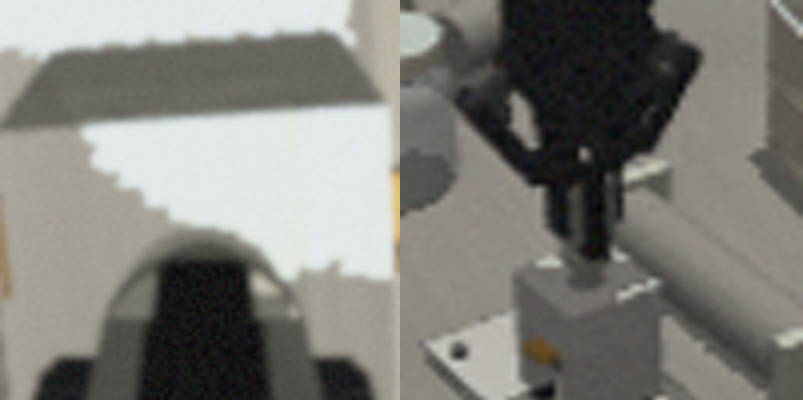

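The flange is still about 10 mm above the top, with the forces relaxed. I'll continue with small steps.

Call:
carry_out(moves=[[[0,1.5,-0.2,0,0,0,0],[0,1.5,0,0,0,0,0]]])

```text
time_s: 12.35
tool_pos: [0.5476, 0.1716, 0.1279]
tool_rot: [1.856, 1.569, 0.441]
wrist_force: [-1.1, -0.7, 5.2]
opening: 0.0115
```

```bash
python3 st.py
```

```text
12.35 [0.54757 0.17163 0.12793] F [-1.08 -0.68  5.18] T [-0.141  0.361 -0.002] op 0.011464833747052728
rel to .5468,.1713,.1174 (array([10.5, -0.8,  0.2]), array([-0.0012, -0.0006, -0.002 ]))
```

Call:
carry_out(moves=[[[0,1.5,-0.4,0,0,0,-0.002],[0,1.5,-0.4,0,0,0,0],[0,1.5,0,0,0,0,0]]])

```text
time_s: 12.65
tool_pos: [0.5473, 0.1717, 0.124]
tool_rot: [2.017, 1.569, 0.602]
wrist_force: [-0.6, 0.0, 3.8]
opening: 0.0109
```

```bash
python3 st.py
```

```text
12.65 [0.54734 0.17168 0.12395] F [-0.61  0.02  3.83] T [-0.16   0.21  -0.012] op 0.010922657745977822
rel to .5468,.1713,.1174 (array([ 6.5, -0.6,  0.3]), array([-0.0013, -0.0008, -0.0017]))
```

Call:
carry_out(moves=[[[0,1.5,-0.3,0,0,0,-0.002],[0,1.5,0,0,0,0,0]]])

```text
time_s: 12.85
tool_pos: [0.5468, 0.1716, 0.1203]
tool_rot: [-2.196, 1.57, 2.673]
wrist_force: [-0.2, 0.7, -0.9]
opening: 0.0111
```

```bash
python3 st.py
```

```text
12.85 [0.54682 0.1716  0.12029] F [-0.25  0.66 -0.9 ] T [ 0.002 -0.013 -0.031] op 0.011102776621269655
rel to .5468,.1713,.1174 (array([ 2.9, -0.1,  0.3]), array([-0.0012, -0.0008,  0.001 ]))
```

The force has dropped, so the catches have snapped. About 3 mm remain to the flange, so I'll take single millimetre steps.

Call:
carry_out(moves=[[[0,1,0,0,0,0,0],[0,1,0,0,0,0,0]]])

```text
time_s: 13.05
tool_pos: [0.5465, 0.1715, 0.1175]
tool_rot: [-1.88, 1.569, 2.988]
wrist_force: [0.5, -0.1, -0.9]
opening: 0.0113
```

```bash
python3 st.py
```

```text
13.05 [0.54647 0.17151 0.11748] F [ 0.51 -0.1  -0.94] T [ 0.021 -0.034 -0.037] op 0.011343311173844824
rel to .5468,.1713,.1174 (array([0.1, 0.3, 0.3]), array([-0.0012, -0.0007,  0.0022]))
```

Call:
carry_out(moves=[[[0,1,0,0,0,0,0.002]]])

```text
time_s: 13.15
tool_pos: [0.5465, 0.1715, 0.1165]
tool_rot: [-2.903, 1.57, 1.965]
wrist_force: [-3.9, -0.8, 10.1]
opening: 0.011
```

```bash
python3 st.py
```

```text
13.15 [0.54647 0.17152 0.11646] F [-3.91 -0.76 10.14] T [-0.226  0.749  0.02 ] op 0.011023547192676845
rel to .5468,.1713,.1174 (array([-0.9,  0.3,  0.3]), array([-0.0013, -0.0007,  0.0002]))
```

The force rose sharply, which is flange contact. I'll press a little more and hold.

Call:
carry_out(moves=[[[0,1,0,0,0,0,0]]])

```text
time_s: 13.25
tool_pos: [0.5465, 0.1715, 0.116]
tool_rot: [2.542, 1.57, 1.127]
wrist_force: [-5.2, -0.9, 15.6]
opening: 0.011
```

```bash
python3 st.py
```

```text
13.25 [0.54652 0.17154 0.11599] F [-5.17 -0.87 15.57] T [-0.429  1.223  0.01 ] op 0.01100011651662279
rel to .5468,.1713,.1174 (array([-1.4,  0.2,  0.3]), array([-0.0012, -0.0007, -0.0005]))
```

Call:
carry_out(moves=[[[0,0.8,0,0,0,0,0],[0,0.8,0,0,0,0,0]]])

```text
time_s: 13.45
tool_pos: [0.5465, 0.1715, 0.116]
tool_rot: [2.004, 1.569, 0.589]
wrist_force: [-6.0, -2.7, 15.2]
opening: 0.0111
```

```bash
python3 st.py; python3 - <<'E'
from h import *
im=grab('wrist','pics/w12.png');j=grab('side','pics/s12.png')
z=lambda i,u,v,w,h,k: cv2.resize(i[v:v+h,u:u+w],None,fx=k,fy=k,interpolation=cv2.INTER_CUBIC)
cv2.imwrite('pics/c12.png',np.hstack([z(im,270,150,100,100,4),z(j,275,120,65,65,6.2)[:400]]))
E
```

```text
13.45 [0.54647 0.17154 0.11598] F [-5.95 -2.69 15.24] T [-0.465  1.415 -0.014] op 0.011058039462049071
rel to .5468,.1713,.1174 (array([-1.4,  0.3,  0.3]), array([-0.0011, -0.0008, -0.0018]))
```

View pics/c12.png

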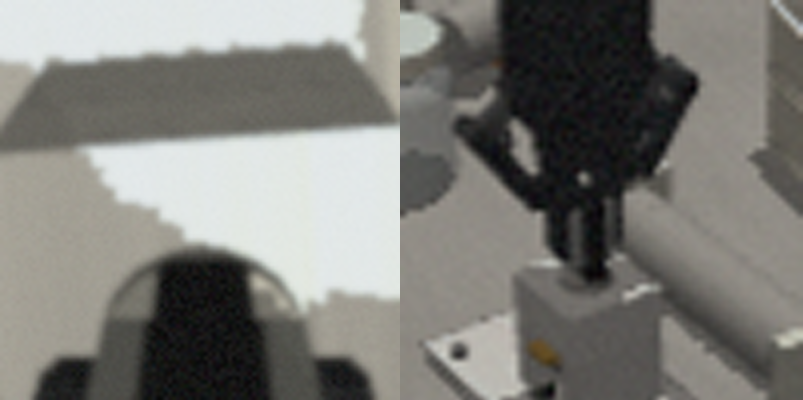

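Both views show the flange flush on the housing top. The TCP is 1.4 mm below nominal, which matches about 16 N on the cushion. Now the upward tug, in small steps.

Call:
carry_out(moves=[[[0,-1,0,0,0,0,0],[0,-1,0,0,0,0,0]]])

```text
time_s: 13.75
tool_pos: [0.5465, 0.1715, 0.1186]
tool_rot: [1.914, 1.568, 0.499]
wrist_force: [0.1, 0.1, -1.3]
opening: 0.0112
```

```bash
python3 st.py
```

```text
13.75 [0.54645 0.17151 0.11855] F [ 0.13  0.06 -1.26] T [-0.022  0.02   0.034] op 0.011168512640134038
rel to .5468,.1713,.1174 (array([1.2, 0.3, 0.3]), array([-0.0012, -0.0009, -0.0025]))
```

Call:
carry_out(moves=[[[0,-0.8,0,0,0,0,-0.002]]])

```text
time_s: 13.85
tool_pos: [0.5464, 0.1715, 0.1194]
tool_rot: [2.606, 1.57, 1.191]
wrist_force: [-0.6, 0.3, -0.6]
opening: 0.0111
```

```bash
python3 st.py
```

```text
13.85 [0.54643 0.17153 0.11935] F [-0.63  0.26 -0.56] T [ 0.035 -0.011  0.075] op 0.011099365201028912
rel to .5468,.1713,.1174 (array([2. , 0.3, 0.3]), array([-0.0012, -0.0009, -0.0005]))
```

Call:
carry_out(moves=[[[0,-0.8,0,0,0,0,0]]])

```text
time_s: 13.95
tool_pos: [0.5464, 0.1715, 0.12]
tool_rot: [2.923, 1.57, 1.508]
wrist_force: [-0.3, -0.3, -1.8]
opening: 0.0113
```

```bash
python3 st.py
```

```text
13.95 [0.54637 0.1715  0.12003] F [-0.33 -0.32 -1.77] T [-0.009  0.017  0.032] op 0.011306165903001252
rel to .5468,.1713,.1174 (array([2.6, 0.4, 0.3]), array([-0.0012, -0.0009, -0.0002]))
```

Call:
carry_out(moves=[[[0,-0.8,0,0,0,0,0]]])

```text
time_s: 14.05
tool_pos: [0.5464, 0.1715, 0.1208]
tool_rot: [3.139, 1.57, 1.724]
wrist_force: [0.0, 0.2, -1.1]
opening: 0.0112
```

```bash
python3 st.py
```

```text
14.05 [0.54636 0.17148 0.12075] F [ 0.02  0.15 -1.1 ] T [-0.002 -0.002 -0.   ] op 0.011174322413829024
rel to .5468,.1713,.1174 (array([3.4, 0.4, 0.2]), array([-0.0012, -0.0009, -0.    ]))
```

Call:
carry_out(moves=[[[0,-0.8,0.2,0,0,0,0]]])

```text
time_s: 14.15
tool_pos: [0.5465, 0.1715, 0.1215]
tool_rot: [-2.905, 1.57, 1.963]
wrist_force: [0.7, 0.6, -1.4]
opening: 0.0112
```

```bash
python3 st.py
```

```text
14.15 [0.54653 0.17149 0.12148] F [ 0.7   0.56 -1.36] T [ 0.026  0.023 -0.009] op 0.011168410342726908
rel to .5468,.1713,.1174 (array([4.1, 0.2, 0.2]), array([-0.0012, -0.0008,  0.0002]))
```

Call:
carry_out(moves=[[[0,-0.8,0,0,0,0,0]]])

```text
time_s: 14.25
tool_pos: [0.5466, 0.1715, 0.1223]
tool_rot: [-2.83, 1.57, 2.038]
wrist_force: [0.1, 0.3, -1.1]
opening: 0.0113
```

```bash
python3 st.py
```

```text
14.25 [0.54655 0.17149 0.12228] F [ 0.15  0.25 -1.08] T [-0.002  0.015  0.057] op 0.011250558868240555
rel to .5468,.1713,.1174 (array([4.9, 0.2, 0.2]), array([-0.0012, -0.0008,  0.0003]))
```

Call:
carry_out(moves=[[[0,-0.8,0,0,0,0,0]]])

```text
time_s: 14.35
tool_pos: [0.5465, 0.1715, 0.1231]
tool_rot: [-2.694, 1.57, 2.175]
wrist_force: [0.2, -0.1, -1.3]
opening: 0.0111
```

```bash
python3 st.py
```

```text
14.35 [0.54653 0.17148 0.12308] F [ 0.17 -0.1  -1.32] T [ 0.009  0.015 -0.051] op 0.011080684569141123
rel to .5468,.1713,.1174 (array([5.7, 0.2, 0.2]), array([-0.0012, -0.0008,  0.0004]))
```

Call:
carry_out(moves=[[[0,-0.7,0,0,0,0,0]]])

```text
time_s: 14.45
tool_pos: [0.5465, 0.1715, 0.1237]
tool_rot: [-2.451, 1.57, 2.418]
wrist_force: [1.0, 0.9, -6.7]
opening: 0.0112
```

```bash
python3 st.py
```

```text
14.45 [0.54646 0.17147 0.12366] F [ 0.96  0.87 -6.68] T [ 0.078 -0.276  0.001] op 0.01119674366933103
rel to .5468,.1713,.1174 (array([6.3, 0.3, 0.2]), array([-0.0012, -0.0008,  0.0006]))
```

The catches hold: the force is rising at about 6 mm of play. I'll build up to about 12 N net, which is about −13 N as read.

Call:
carry_out(moves=[[[0,-0.8,0,0,0,0,0]]])

```text
time_s: 14.55
tool_pos: [0.5463, 0.1715, 0.1241]
tool_rot: [-2.106, 1.569, 2.762]
wrist_force: [3.1, 1.0, -11.2]
opening: 0.0112
```

```bash
python3 st.py
```

```text
14.55 [0.54629 0.17145 0.12412] F [  3.09   0.99 -11.19] T [ 0.248 -0.693 -0.014] op 0.011218318146567968
rel to .5468,.1713,.1174 (array([6.7, 0.5, 0.2]), array([-0.0012, -0.0007,  0.0012]))
```

Call:
carry_out(moves=[[[0,-0.8,0.2,0,0,0,0],[0,-0.8,0.2,0,0,0,0]]])

```text
time_s: 14.75
tool_pos: [0.5463, 0.1714, 0.1247]
tool_rot: [-1.761, 1.568, 3.107]
wrist_force: [3.0, 1.6, -15.2]
opening: 0.0108
```

```bash
python3 st.py
```

```text
14.75 [0.54629 0.17141 0.12469] F [  3.05   1.58 -15.21] T [ 0.396 -0.896  0.019] op 0.010757150061762265
rel to .5468,.1713,.1174 (array([7.3, 0.5, 0.2]), array([-0.0012, -0.0005,  0.0028]))
```

Call:
carry_out(moves=[[[0,-0.6,0,0,0,0,0],[0,-0.6,0,0,0,0,0]]])

```text
time_s: 14.95
tool_pos: [0.5462, 0.1713, 0.125]
tool_rot: [-1.672, 1.567, -3.087]
wrist_force: [4.9, 1.3, -18.2]
opening: 0.0108
```

```bash
python3 st.py
```

```text
14.95 [0.54616 0.17134 0.12497] F [  4.9    1.32 -18.17] T [ 0.457 -1.359 -0.022] op 0.010802799875937186
rel to .5468,.1713,.1174 (array([7.6, 0.7, 0.1]), array([-0.0012, -0.0004,  0.0039]))
```

That's rising too close to the limit, so I'll use a smaller command.

Call:
carry_out(moves=[[[0,-0.2,0,0,0,0,0]]])

```text
time_s: 15.05
tool_pos: [0.5462, 0.1714, 0.1248]
tool_rot: [-1.659, 1.567, -3.074]
wrist_force: [4.5, 2.3, -18.4]
opening: 0.0109
```

```bash
python3 st.py
```

```text
15.05 [0.54617 0.17137 0.12483] F [  4.48   2.31 -18.42] T [ 0.507 -1.371 -0.033] op 0.010850883338016632
rel to .5468,.1713,.1174 (array([7.4, 0.6, 0.2]), array([-0.0012, -0.0004,  0.0042]))
```

Call:
carry_out(moves=[[[0,0,0,0,0,0,-0.002]]])

```text
time_s: 15.15
tool_pos: [0.5463, 0.1714, 0.1247]
tool_rot: [-1.632, 1.565, -3.047]
wrist_force: [5.6, 1.8, -15.8]
opening: 0.011
```

```bash
python3 st.py
```

```text
15.15 [0.5463  0.17143 0.12467] F [  5.58   1.85 -15.75] T [ 0.44  -1.473  0.027] op 0.011037708812501733
rel to .5468,.1713,.1174 (array([7.3, 0.5, 0.2]), array([-0.0012, -0.0004,  0.006 ]))
```

Call:
carry_out(moves=[[[0,0,0.2,0,0,0,0.004],[0,-0.2,0,0,0,0,0.002]]])

```text
time_s: 15.35
tool_pos: [0.5463, 0.1714, 0.1245]
tool_rot: [-1.993, 1.57, 2.876]
wrist_force: [2.0, 0.6, -14.3]
opening: 0.011
```

```bash
python3 st.py
```

```text
15.35 [0.54627 0.17142 0.12446] F [  2.     0.58 -14.31] T [ 0.29  -0.651 -0.026] op 0.011031815552564798
rel to .5468,.1713,.1174 (array([7.1, 0.5, 0.2]), array([-0.0011, -0.0003,  0.0007]))
```

Call:
carry_out(moves=[[[0,-0.2,0,0,0,0,0],[0,-0.2,0,0,0,0,0],[0,-0.2,0,0,0,0,0]]])

```text
time_s: 15.65
tool_pos: [0.5461, 0.1714, 0.1249]
tool_rot: [-1.863, 1.57, 3.005]
wrist_force: [4.6, 2.1, -18.6]
opening: 0.011
```

```bash
python3 st.py
```

```text
15.65 [0.5461  0.17136 0.12487] F [  4.61   2.07 -18.58] T [ 0.456 -1.112  0.044] op 0.01101980422615236
rel to .5468,.1713,.1174 (array([7.5, 0.7, 0.2]), array([-0.0011, -0.0003,  0.0009]))
```

Call:
carry_out(moves=[[[0,0.3,0.2,0,0,0,0.001]]])

```text
time_s: 15.75
tool_pos: [0.5462, 0.1714, 0.1245]
tool_rot: [-2.74, 1.571, 2.129]
wrist_force: [1.7, 1.8, -14.4]
opening: 0.0112
```

```bash
python3 st.py
```

```text
15.75 [0.54619 0.17139 0.12452] F [  1.68   1.78 -14.36] T [ 0.337 -0.609 -0.059] op 0.011231012717950394
rel to .5468,.1713,.1174 (array([7.1, 0.6, 0.2]), array([-0.0011, -0.0003,  0.0001]))
```

That's over 1.2 s of tug at roughly 10–17 N net, and the pin held. I'll look once under tension, then lower it through the play and release.

Call:
carry_out(moves=[[[0,-0.1,0.2,0,0,0,0],[0,1.5,0,0,0,0,0],[0,1.5,0,0,0,0,0],[0,1.5,0,0,0,0,0],[0,1,0,0,0,0,0],[0,0,0,0,0,0,0]]])

```text
time_s: 16.35
tool_pos: [0.5475, 0.1717, 0.1214]
tool_rot: [1.747, 1.567, 0.332]
wrist_force: [0.8, -0.2, -1.1]
opening: 0.0113
```

```bash
python3 st.py
```

```text
16.35 [0.54747 0.17168 0.12137] F [ 0.79 -0.22 -1.11] T [-0.069  0.039  0.009] op 0.011308544852442303
rel to .5468,.1713,.1174 (array([ 4. , -0.7,  0.3]), array([-0.0011, -0.0007, -0.0039]))
```

Call:
carry_out(moves=[[[0,1,-0.6,0,0,0,-0.004],[0,1.2,0,0,0,0,0],[0,0.5,0,0,0,0,0],[0,0,0,0,0,0,0]]])

```text
time_s: 16.75
tool_pos: [0.547, 0.1716, 0.1188]
tool_rot: [2.992, 1.57, 1.577]
wrist_force: [-0.1, 0.6, -1.5]
opening: 0.0112
```

```bash
python3 st.py
```

```text
16.75 [0.54703 0.1716  0.11882] F [-0.11  0.58 -1.55] T [-0.058 -0.03  -0.008] op 0.011169820716666003
rel to .5468,.1713,.1174 (array([ 1.4, -0.3,  0.3]), array([-0.0012, -0.0007, -0.0001]))
```

It's nearly at rest in its play, with no load. Releasing.

Call:
carry_out(moves=[[[0.5,0,0,0,0,0,0],[0.5,0,0,0,0,0,0],[0.5,0,0,0,0,0,0],[0.5,0,0,0,0,0,0],[0.5,0,0,0,0,0,0],[0.5,0,0,0,0,0,0]]])

```text
time_s: 17.35
tool_pos: [0.5473, 0.1717, 0.1191]
tool_rot: [2.347, 1.57, 0.932]
wrist_force: [-0.1, -0.1, -0.2]
opening: 0.0429
```

```bash
python3 st.py; python3 - <<'E'
from h import *
im=grab('wrist','pics/w13.png')
E
```

```text
17.35 [0.5473  0.17168 0.11915] F [-0.05 -0.07 -0.18] T [-0.027 -0.035  0.003] op 0.04288136758534051
rel to .5468,.1713,.1174 (array([ 1.7, -0.6,  0.3]), array([-0.0012, -0.0008, -0.0008]))
```

View pics/w13.png

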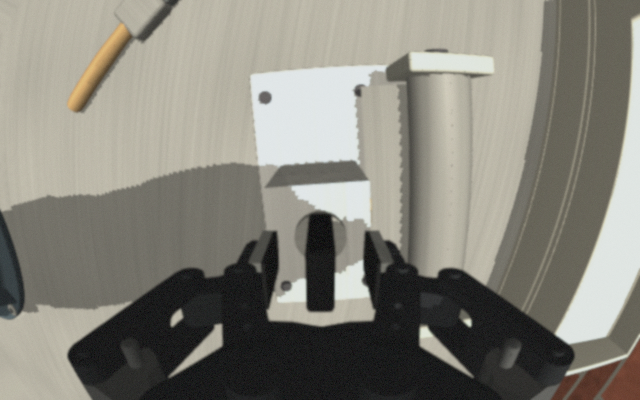

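The jaws are clear on both sides of the bar head, and the flange is flush around (320,235). Now retracting straight up.

Call:
carry_out(moves=[[[0.5,-10,0,0,0,0,0],[0.5,-20,0,0,0,0,0],[0.5,-25,0,0,0,0,0],[0.5,-25,0,0,0,0,0],[0.5,-25,0,0,0,0,0],[0.5,0,-30,0,0,0,0],[0.5,0,-40,0,0,0,0],[0.5,0,-40,0,0,0,0],[0.5,0,0,0,0,0,0],[0.5,0,0,0,0,0,0],[0.5,0,0,0,0,0,0]]])

```text
time_s: 18.5
tool_pos: [0.4358, 0.1541, 0.2355]
tool_rot: [1.848, 1.564, 0.433]
wrist_force: [0.4, -0.0, -0.1]
opening: 0.0429
```

```bash
python3 st.py; python3 - <<'E'
from h import *
a=grab('side','pics/s14.png');t=grab('top','pics/t14.png');w=grab('wrist','pics/w14.png')
z=lambda i,u,v,w,h,k: cv2.resize(i[v:v+h,u:u+w],None,fx=k,fy=k,interpolation=cv2.INTER_CUBIC)
cv2.imwrite('pics/c14.png',np.hstack([z(a,270,110,80,100,5),z(t,205,145,80,100,5)]))
E
```

```text
18.5 [0.43581 0.15405 0.23549] F [ 0.4  -0.04 -0.1 ] T [ 0.007 -0.085  0.017] op 0.0429132243981177
rel to .5468,.1713,.1174 (array([118.9, 111.5,   0.4]), array([-0.0014, -0.002 , -0.007 ]))
```

View pics/c14.png

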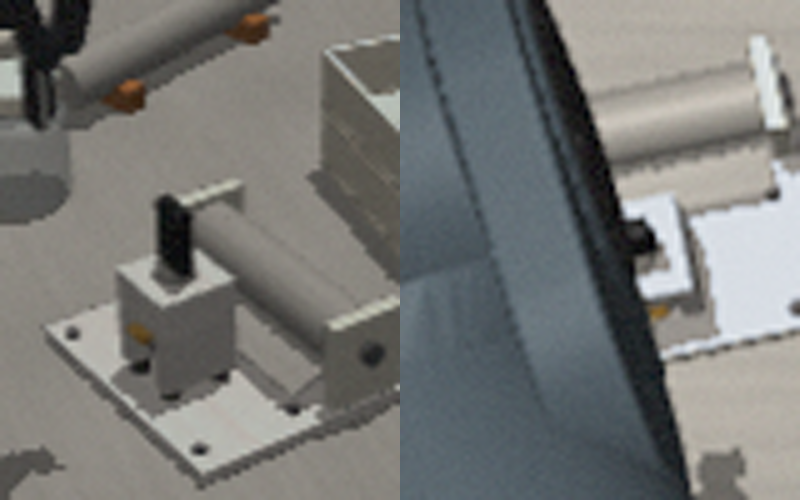

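View pics/t14.png

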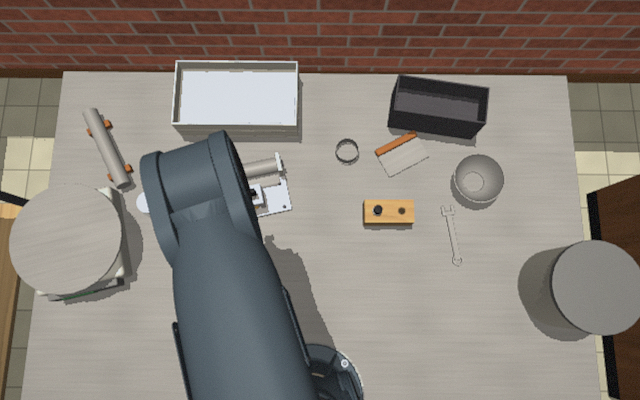

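The pin stands upright with its flange on the housing top (side view, around (305,160)). The plain pin is still at (378,210) in the rack, the other things haven't moved, and the gripper is clear. Handing in.

```bash
python3 -c "
from rig import *
print(hand_in())"
```

```text
the job is handed in; nothing more can be done
None
```

The locking pin is seated in the housing, snapped in and tug-tested, and I've handed the job in; no verdict came back.

- **Pressing home:** The catches snapped about 3–7 mm before the flange landed. The highest force I read was about 16 N, or 17 N allowing for the pin's weight.
- **Tug:** The pin lifted freely by about 6 mm, then held at roughly 10–17 N for about 1.2 s. That ran above the 12 N you asked for because the force kept building. Wrist readings peaked at 18.6 N, under the 20 N limit. I only read the force at the end of each move, so I did not see brief peaks in between.
- **Odd reading:** While pushing past the catches, the force dropped early, with the flange still about 13 mm up, then rose again. I carried on in small steps and the pin then seated normally.
- **Final check:** The side view shows the pin upright with its flange on the housing top. The top view shows the round-headed pin in its rack and the bystanders I could see unmoved. The brush and most of the jar were hidden by the arm in that picture. The gripper was open and clear, with no force on it.

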